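# Zero the seed scale and present the marked seed jar

### The arm

A 7-joint arm with a two-finger parallel gripper is mounted at the origin on the work surface. World frame = base frame: x ahead of the robot, y to its left, z up, the work surface at z = 0. Lengths are in m, angles in degrees, forces in N, time in s.
With the tool pointing down it reaches from about 0.425 to 0.875 m from the base axis. Payload 4.7 kg.
Tool frame: the origin (TCP) lies midway between the tips of the shut fingers; the grasp point (between the pads) lies 19 mm behind it; z points along the fingers, x is the direction in which the jaws open and shut, and the axes are right-handed (so a half turn about z gives the same grasp; the last joint's range is limited). The gripper opens to 85 mm and grips with 20 to 120 N. Pads are 22 mm wide; open, the fingers measure 114 mm over their backs; the gripper's body (76 mm by 85 mm) begins 54 mm behind the grasp point. The pads swing forward as they close: fully open they stand 13 mm farther back than shut.
Start: joints at [74.146, 18.392, -4.016, 83.108, 1.295, 78.541, -3.26], TCP at [0.186, -0.623, 0.231] pointing down, gripper open.
Joint ranges: [-163.93, 163.93], [-17.29, 119.83], [-79.2, 71.16], [3.27, 140.29], [-89.18, 269.18], [5.43, 117.66], [-154.24, 154.24]. Speed limits (degrees/s): [147.25, 147.25, 180, 180, 180, 180, 180].

### API

Orientations are given as a 3x3 rotation matrix whose columns are the frame's x, y, z axes.
In Python, from plant import get_obs, snapshot, sign_off gives the robot as it stands.
- The arm moves only by the tool play_rows, never from a script. Its argument "motion" is a list of rows, each a list of 5 numbers: the opening in per cent of the stroke, from 0 (shut) to 100 (fully open), then the shift along the world's x, y, z in m, then the turn about the world's z in degrees. A call has exactly 10 rows; each row shifts and turns the pose as measured when the row begins; what a row does not reach is not made up. A row lasts 1/10 s, in which the tool goes at most 50 mm and 8.59 degrees, less where a joint would pass 70% of its speed; a pose out of reach is approached as far as the arm can. A call is refused whole if a number of a shift passes 0.05 or a number of a turn 8.59, either way. A call with a gripper value outside its range is refused whole. The fingers move at their own pace and stop on an object; "squeeze" is the grip in N (left out, the last holds). Time passes only in rows, so rows that do not move let the fingers close, or fill a call up. It gives the time, the measured TCP pose, the force and the opening at its end, in the units of the state.
- get_obs(): the state, without advancing time (a new reading comes with each control period).
- snapshot(name): name is "side" or "top" or "wrist"; returns a dict with "image" (400x640x3 uint8, red, green, blue), "vertical_fov" (degrees; the focal length in pixels is half the picture's height over the tangent of half this angle, whatever the lens; pixels are square), "cx", "cy" (the principal point, pixels), "rvec" (rotation vector, rad) and "tvec" (3), from world to camera coordinates, as OpenCV has them; the wrist camera has in their place "hand_eye" (4x4, takes a point from camera to tool coordinates, whose origin is the TCP and whose axes are the tool frame's). Camera axes: x right, y down, z forward; pixel columns grow to the right and rows downward; lengths in m; the calibration is good to about 2 mm. A picture is of the moment at which its call begins: read the wrist's pose just before it. There is no depth.
- sign_off(): hands the job in, once; it reports no verdict.
The state is a dict: "time_s": time; "joints": joint angles; "joint_velocities": joint speeds; "joint_torque": joint torques, N m; "eef_pos": TCP position; "tool_rot": TCP orientation; "force": force on the tool from outside, world axes, zero at the start; "wrist_torque": the same for the moment, N m; "finger_gap": finger opening in m.
Only numpy, scipy, OpenCV 4.12 (cv2) and the standard library are available. Lean on these libraries where they do the work, as an engineer would, in place of code of your own. Each camera call takes 0.05 s, during which the arm holds its last target.

### The job

Get the seed corner ready for weighing. Leaving the empty white dish where it sits on the scale, turn the scale's black knob until the blue zero mark of the dial stands under the red pointer, and let go of it; then gently turn the seed carousel by the wooden knob on its top until the jar with the orange lid stands at the front, squarely behind the yellow spill tray. Finish with the gripper still closed on the wooden knob, holding the carousel still for the person who will scoop from that jar, and leave the other things on the bench alone.

Things in the scene. Friction and masses are not known exactly. Their poses are not given: they have to be found in the camera images.
- scale: green spring dial scale, fixed; body 260 x 230 mm, flat deck 50 mm high. Origin: centre of its underside on the bench; its own -x is the operator's side. At the front of the deck a white dial (120 mm across, up to 101 mm high, leaning 0.35 rad to -x) and the black zero knob; behind, centred 55 mm to +x, the steel pan, 140 x 170 mm, top 70 mm above the bench, on a spring that moves the pointer
- zero_knob (a joint): angle of the scale's black zero knob (rad), growing anticlockwise seen from above; range -5 to 5, friction 0.03 N m, stays where left. It turns the dial's white card, with its ticks and zero mark, the same way, 0.6 rad per rad of the knob; the pointer is turned by the weight on the pan alone. At the start the pointer stands clockwise of zero, so the knob must go clockwise, by 0.7 to 2.5 rad
- zero_knob_grip (a point): centre of the black zero knob, on its vertical axis, 76 mm above the bench: a fluted round knob 34 mm across and 26 mm tall (from 62 to 88 mm above the bench), with the nearest part of the dial 60 mm and of the pan 70 mm from its axis
- dial_center (a point): axis of the dial's card and pointer, at the level of the pointer, 4 mm above the card
- zero_mark (a point): the zero mark of the dial card, at the level of the pointer and 46 mm from dial_center: where the pointer's tip stands when the scale reads exactly zero. It is a thick blue tick near the card's rim and turns with the card; the other ticks are black, every 20 g (0.21 rad), running clockwise from it. Zero is up (towards the scale's +x) when joint zero_knob is 0
- pointer_tip (a point): tip of the red pointer, 46 mm from dial_center in the dial's plane (under the dial window, it cannot be touched). It stands up towards the scale's +x with an empty pan and moves clockwise, 0.21 rad for 20 g, under the weight of the dish
- dish_center (a point): centre, half-way up, of the empty white dish that stands loose on the pan: a bowl 110 mm across, 34 mm tall, rim 104 mm above the bench, 60 to 120 g
- carousel_base: fixed dark wooden foot of the seed carousel, disc 170 mm across. Origin at the centre of its underside, on the carousel's axis; the front of the carousel is its own -x side, where a shallow yellow spill tray (75 x 85 mm, 14 mm high, centre 168 mm from the axis) lies on the bench
- carousel (a joint): angle of the carousel's turntable on its foot (rad), growing anticlockwise seen from above; at 0 the orange-lidded jar is at the back, at +3.1416 or -3.1416 exactly at the front. Range -9 to 9. It turns easily (0.04 N m of friction, about 1.1 kg with its jars) on a vertical axis
- marked_jar (a point): on the axis of the jar with the orange lid and orange band, 75 mm above the bench. Six amber jars, 52 mm across, tops 113 mm above the bench, are fixed in seats on the 248 mm turntable, 88 mm from its axis, 60 degrees apart; the other lids are white or green
- front_spot (a point): fixed point at the front of the carousel, on the spill tray's side, 88 mm from the axis and 75 mm above the bench: marked_jar comes to it when the jar is exactly at the front
- carousel_grip (a point): centre of the dark wooden round knob on top of the carousel's post, on its vertical axis, 165 mm above the bench: the point to grip. The knob is 38 mm across and 30 mm tall (from 149 to 179 mm above the bench) and turns with the carousel
- seed_box: bystander: pale seed box with a blue lid, 66 x 51 x 32 mm; origin at the centre of its underside
- tray_brush: bystander: small brush, 160 mm long, lying along its own x; origin at its underside
- mister: bystander: clear water bottle with a green cap, 66 mm across, 190 mm tall, standing on the robot's right; origin at the centre of its underside

How it is judged:
By the outcome, as a careful person would: the job done as asked, in the order asked, and still so for the second after the job is handed in, while the arm keeps its last pose, push and grip.
It also fails if it takes over 59 s, if anything falls off the work surface, if the arm or the gripper's body presses on something with over 40 N, if the wrist force passes 120 N, or if a joint passes its speed limit or range.

## Working session

There is one attempt and no reset: what is moved stays moved. The work goes in short steps, Python scripts to look and compute and a tool call to move; the robot and the scene stay as the last step left them, time stands still between calls to the robot, and variables do not carry over. Pictures are saved under pics/ and viewed, and the job is handed in when it is done.

Besides the shell and the picture viewer there is one more tool, called after ">>>" as a command line: name --pt "numbers of a row" for each row, then --argument value for the rest. play_rows: Moves the arm, as the interface text tells. Its arguments: {"type":"object","properties":{"motion":{"type":"array"},"squeeze":{"type":"number"}},"required":["motion"]}

```bash
ls; mkdir -p pics
python3 - <<'E'
from plant import get_obs, snapshot
import cv2
o=get_obs()
for k,v in o.items(): print(k,v)
for n in("side","top","wrist"):
    s=snapshot(n); cv2.imwrite(f"pics/{n}0.png",s["image"][:,:,::-1])
    print(n,{k:v for k,v in s.items() if k!="image"})
E
```

```text
pics
time_s 0.0
joints [74.14456834 18.4405585  -4.01416843 83.17687593  1.2961668  78.54034179
 -3.26004612]
joint_velocities [-0.03003849  0.05681945 -0.02553461 -0.05330504 -0.02659499 -0.04265499
 -0.09935956]
joint_torque [ 4.46155070e-05 -4.93581569e+01 -3.81919490e-01 -3.14332187e+01
  1.30837178e-02  1.14993163e-02 -1.00704767e-05]
eef_pos [ 0.18615812 -0.62219731  0.23018904]
tool_rot [[ 2.86759952e-01 -9.58002223e-01 -6.86513225e-04]
 [-9.58000457e-01 -2.86760745e-01  1.84354988e-03]
 [-1.96298992e-03  1.29023708e-04 -9.99998065e-01]]
force [-0.18488296 -1.17826423  0.37229668]
wrist_torque [0.00190736 0.02012665 0.01583917]
finger_gap 0.08524632302244763
side {'vertical_fov': 49.911046645580804, 'cx': 318.3909268193153, 'cy': 204.2841212637888, 'rvec': array([ 2.13390918, -0.01880666,  0.02459347]), 'tvec': array([-0.56213887,  0.02004596,  1.5567675 ])}
top {'vertical_fov': 51.47658001778149, 'cx': 315.5212698236565, 'cy': 206.76952797383444, 'rvec': array([ 2.17791067, -2.20608984,  0.08142122]), 'tvec': array([-0.13182018,  0.56180883,  1.14317083])}
wrist {'vertical_fov': 61.5474082212015, 'cx': 318.4406075422907, 'cy': 201.0841834730459, 'hand_eye': array([[ 9.99999376e-01, -8.99261146e-04, -6.62300778e-04,
         4.77974308e-05],
       [ 1.04293963e-03,  9.64036387e-01,  2.65768238e-01,
        -6.78558504e-02],
       [ 3.99486998e-04, -2.65768763e-01,  9.64036724e-01,
        -1.41318878e-01],
       [ 0.00000000e+00,  0.00000000e+00,  0.00000000e+00,
         1.00000000e+00]])}
```

View pics/side0.png

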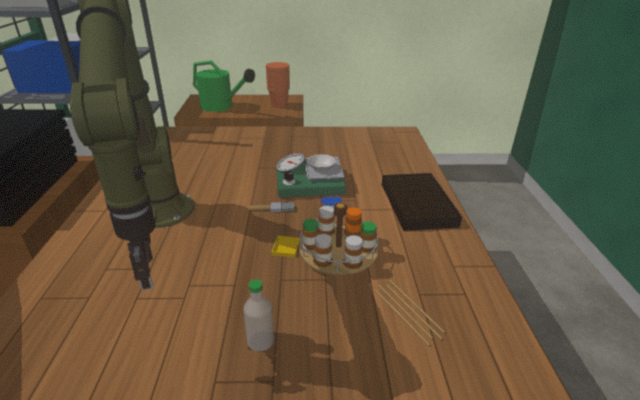

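View pics/top0.png

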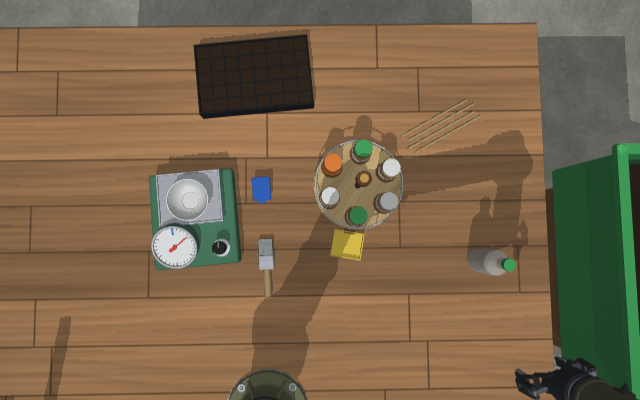

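View pics/wrist0.png

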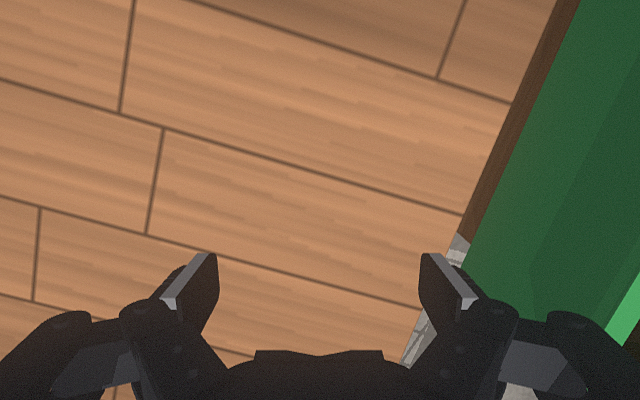

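The top view has the scale at the left, with the black knob near (221,247) and the dial near (174,246). The carousel knob is near (363,179), the orange lid near (333,163) and the yellow tray near (348,245). Next I'll zoom in and localise these.

```bash
cat > h.py <<'E'
import numpy as np, cv2
from plant import get_obs, snapshot
def cam(s,obs=None):
    h=s["image"].shape[0]; f=h/2/np.tan(np.radians(s["vertical_fov"]/2))
    K=np.array([[f,0,s["cx"]],[0,f,s["cy"]],[0,0,1]])
    if "rvec" in s:
        R=cv2.Rodrigues(s["rvec"])[0]; t=s["tvec"].reshape(3)
    else:
        T=np.eye(4);T[:3,:3]=obs["tool_rot"];T[:3,3]=obs["eef_pos"]
        M=np.linalg.inv(T@s["hand_eye"]); R=M[:3,:3];t=M[:3,3]
    return K,R,t
def back(c,uv,z):
    K,R,t=c; d=R.T@np.linalg.inv(K)@np.array([uv[0],uv[1],1.]); o=-R.T@t
    return o+d*(z-o[2])/d[2]
def proj(c,p):
    K,R,t=c; q=K@(R@np.asarray(p,float)+t); return q[:2]/q[2]
def crop(im,x,y,w,h,k,name):
    cv2.imwrite(name,cv2.resize(im[y:y+h,x:x+w,::-1],None,fx=k,fy=k,interpolation=cv2.INTER_CUBIC))
E
python3 - <<'E'
from h import *
s=snapshot("top"); crop(s["image"],140,160,110,115,5,"pics/t_scale.png"); crop(s["image"],300,130,120,140,4,"pics/t_car.png")
c=cam(s)
for n,uv,z in(("knob",(221,246.5),.088),("dial",(174,246),.08),("wood",(363.5,178.5),.179),("orange",(333,163),.113),("tray",(348,245),.014),("dish",(188,200),.1),("brush",(265,265),.02),("mist",(510,265),.19)): print(n,back(c,uv,z).round(4))
s=snapshot("side"); crop(s["image"],240,140,150,140,5,"pics/s0.png")
E
```

```text
knob [0.4546 0.11   0.088 ]
dial [0.4573 0.2351 0.08  ]
wood [ 0.6169 -0.255   0.179 ]
orange [ 0.6671 -0.185   0.113 ]
tray [ 0.452  -0.2286  0.014 ]
dish [0.5766 0.1933 0.1   ]
brush [0.4001 0.0031 0.02  ]
mist [ 0.4044 -0.5976  0.19  ]
```

View pics/t_scale.png

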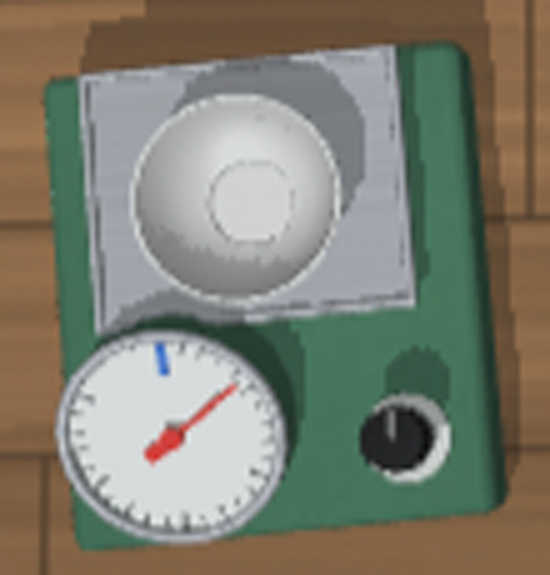

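View pics/t_car.png

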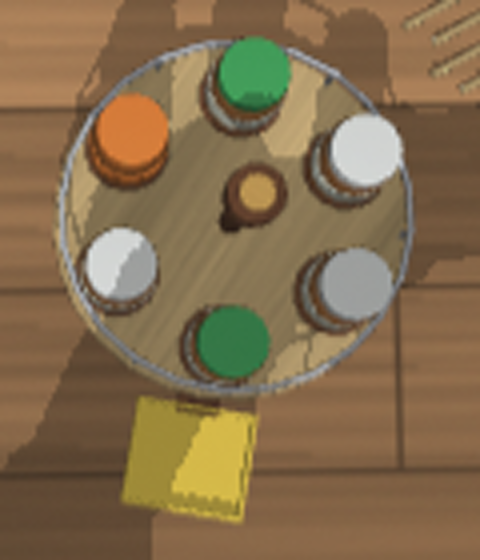

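View pics/s0.png

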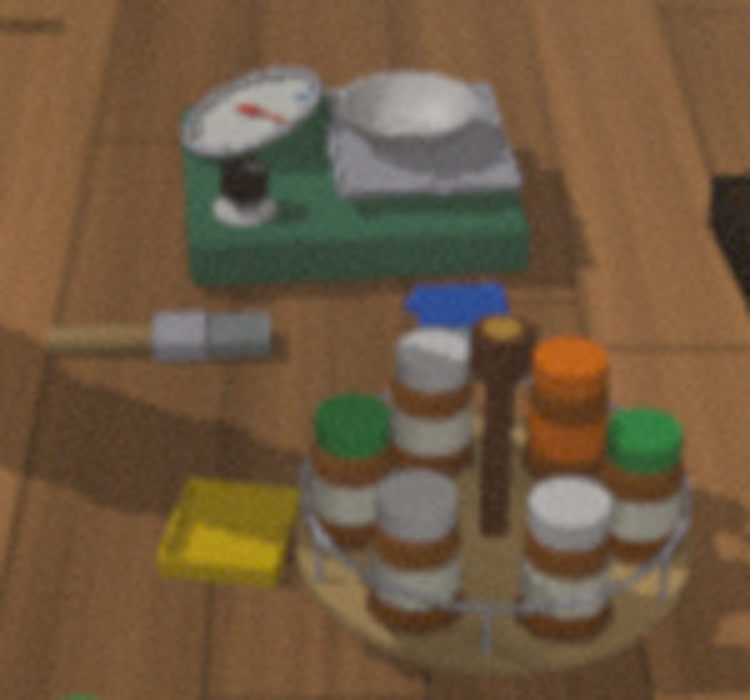

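```bash
cat > meas.py <<'E'
from h import *
from scipy.optimize import least_squares
s=snapshot("top"); c=cam(s)
print("zk",back(c,(219.4,247.4),.088))
J=np.array([(133,131),(255,73),(366,150),(356,284),(233,343),(121,263)])/4+[300,130]
P=np.array([back(c,u,.113)[:2] for u in J]); print(P.round(4))
ctr=P.mean(0); print("ctr",ctr,"wood",back(c,(364.2,178.7),.179)); print(np.linalg.norm(P-ctr,axis=1)); a=np.degrees(np.arctan2(*(P-ctr).T[::-1]));print("jar ang",a, (a+60*np.arange(6))%360)
T=np.array([(140,396),(259,415),(242,522),(122,501)])/4+[300,130]
Tp=np.array([back(c,u,.014)[:2] for u in T]);print(Tp.round(4)); tc=Tp.mean(0);d=tc-ctr;print("tray",tc,np.linalg.norm(d),np.degrees(np.arctan2(d[1],d[0])))
e=(Tp[0]+Tp[1]-Tp[2]-Tp[3]);print("tray axis x",np.degrees(np.arctan2(e[1],e[0])))
e=(Tp[0]+Tp[3]-Tp[2]-Tp[1]);print("tray axis y",np.degrees(np.arctan2(e[1],e[0])))
# scale yaw from deck corners z=.05
D=np.array([(52,85),(465,48),(505,505),(80,548)])/5+[140,160]
Dp=np.array([back(c,u,.05)[:2] for u in D]);print(Dp.round(3),Dp.mean(0))
for i,j in((3,0),(2,1)):
  e=Dp[j]-Dp[i];print(np.degrees(np.arctan2(e[1],e[0])),np.linalg.norm(e))
for i,j in((1,0),(2,3)):
  e=Dp[j]-Dp[i];print(np.degrees(np.arctan2(e[1],e[0])),np.linalg.norm(e))
E
python3 meas.py
```

```text
zk [0.45229983 0.11413844 0.088     ]
[[ 0.6677 -0.1857]
 [ 0.7048 -0.2656]
 [ 0.6535 -0.3366]
 [ 0.5664 -0.328 ]
 [ 0.5293 -0.2478]
 [ 0.5819 -0.1766]]
ctr [ 0.61728115 -0.25672007] wood [ 0.61634949 -0.25669193  0.179     ]
[0.08712418 0.08800486 0.08774809 0.0875598  0.08838506 0.08762459]
jar ang [  54.63665693   -5.81319294  -65.62408543 -125.51572395  174.22081063
  113.82119197] [54.63665693 54.18680706 54.37591457 54.48427605 54.22081063 53.82119197]
[[ 0.4972 -0.1929]
 [ 0.4828 -0.2761]
 [ 0.4085 -0.2627]
 [ 0.4242 -0.1791]]
tray [ 0.45318585 -0.22770629] 0.1666405404072941 169.97313040829513
tray axis x -10.45367677616647
tray axis y 79.77140654722825
[[0.645 0.311]
 [0.663 0.086]
 [0.414 0.064]
 [0.394 0.293]] [0.52897169 0.18850987]
4.162107028583019 0.2518519065405344
4.945290900847197 0.24993625464344785
94.49482889478641 0.22588388108412488
94.97433178317323 0.22931942050234647
```

```bash
cat > dial.py <<'E'
from h import *
yaw=np.radians(4.6); X=np.array([np.cos(yaw),np.sin(yaw),0]);Y=np.array([-np.sin(yaw),np.cos(yaw),0]);Z=np.array([0,0,1.])
n=-np.sin(.35)*X+np.cos(.35)*Z; up=np.cos(.35)*X+np.sin(.35)*Z
def plane(c,uv,p0):
    K,R,t=c; d=R.T@np.linalg.inv(K)@np.array([uv[0],uv[1],1.]); o=-R.T@t
    return o+d*((p0-o)@n)/(d@n)
def dang(c,uv,p0):
    v=plane(c,uv,p0)-p0; return np.degrees(np.arctan2(v@Y,v@up)),np.linalg.norm(v)
E
python3 - <<'E'
from dial import *
s=snapshot("top"); c=cam(s)
g=lambda x,y:(x/5+140,y/5+160)
p0=back(c,g(172,435),.082)
print(p0)
for n_,q in (("blue in",(165,372)),("blue out",(160,344)),("tip",(236,385)),("tail",(152,455)),("L",(57,430)),("R",(288,435)),("T",(170,328)),("B",(175,543))): print(n_,dang(c,g(*q),p0))
E
```

```text
[0.45475002 0.2333896  0.082     ]
blue in (np.float64(-4.376954060351154), np.float64(0.035133620890968026))
blue out (np.float64(-3.2830676975326876), np.float64(0.050576952149858835))
tip (np.float64(-57.262889288850644), np.float64(0.044912960734413226))
tail (np.float64(129.25987233532797), np.float64(0.015941424788145586))
L (np.float64(81.51186762694898), np.float64(0.059245420752874686))
R (np.float64(-95.77499224125643), np.float64(0.06023632359163435))
T (np.float64(-9.24865018600061), np.float64(0.059401208221500135))
B (np.float64(171.22922582288706), np.float64(0.061794281244322895))
```

>>> play_rows --pt "100 0.027 0.04 0.003 4" --pt "100 0.027 0.04 0.003 4" --pt "100 0.027 0.04 0.003 4" --pt "100 0.027 0.04 0.003 4" --pt "100 0.027 0.04 0.003 4" --pt "100 0.027 0.04 0 4" --pt "100 0.027 0.04 0 4" --pt "100 0.027 0.04 0 4" --pt "80 0.01 0.045 0 4" --pt "65 0.01 0.045 0 4"

```text
time_s: 1.35
eef_pos: [0.4225, -0.2026, 0.2459]
tool_rot: [[0.843, -0.538, 0.002], [-0.538, -0.843, -0.007], [0.005, 0.005, -1.0]]
force: [0.5, -0.9, -0.2]
finger_gap: 0.0591
```

>>> play_rows --pt "65 0.003 0.04 0 4" --pt "65 0.003 0.04 0 4" --pt "65 0.003 0.04 -0.01 4" --pt "65 0.003 0.04 -0.01 4" --pt "65 0.003 0.04 -0.01 4" --pt "65 0.003 0.04 -0.01 4" --pt "65 0.003 0.03 -0.01 4" --pt "65 0.003 0.02 -0.01 4" --pt "65 0.002 0.01 0 0" --pt "65 0 0 0 0"

```text
time_s: 2.35
eef_pos: [0.4492, 0.1181, 0.1876]
tool_rot: [[1.0, 0.027, 0.017], [0.027, -1.0, -0.007], [0.016, 0.007, -1.0]]
force: [0.8, 0.3, 0.3]
finger_gap: 0.0555
```

```bash
cat > see.py <<'E'
import sys
from dial import *
tag=sys.argv[1]
o=get_obs(); R=o["tool_rot"]; print(o["time_s"],o["eef_pos"].round(4),"yaw",np.degrees(np.arctan2(R[1,0],R[0,0])).round(2),"j7",o["joints"][6].round(1),"gap",round(o["finger_gap"],4),"f",np.round(o["force"],1))
for n in sys.argv[2:]:
    o=get_obs(); s=snapshot(n); np.savez(f"/tmp/{tag}_{n}.npz",im=s["image"],K=cam(s,o)[0],R=cam(s,o)[1],t=cam(s,o)[2])
    cv2.imwrite(f"pics/{tag}_{n}.png",s["image"][:,:,::-1])
    if n=="top": crop(s["image"],140,160,110,115,5,f"pics/{tag}_ts.png")
E
python3 see.py a wrist top
```

```text
2.35 [0.4492 0.1181 0.1876] yaw 1.55 j7 -14.7 gap 0.0555 f [0.8 0.3 0.3]
```

View pics/a_wrist.png

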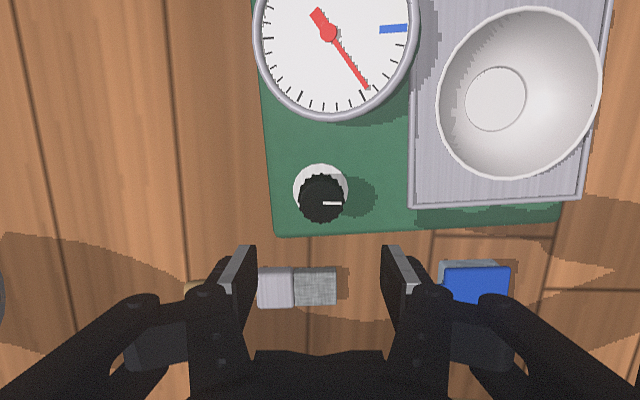

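View pics/a_ts.png

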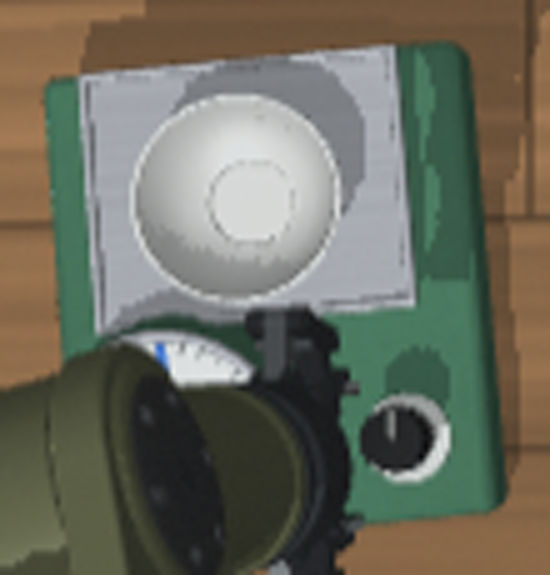

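```bash
cat > wd.py <<'E'
from dial import *
import sys
def load(t):
    d=np.load(f"/tmp/{t}.npz"); return d["im"],(d["K"],d["R"],d["t"])
E
python3 - <<'E'
from wd import *
im,c=load("a_wrist")
print("knob top",back(c,(323,197),.088))
p0=back(c,(329,33),.084); print(p0)
for q in((367,88),(406,28),(380,30)):print(dang(c,q,p0))
crop(im,240,0,260,230,3,"pics/a_w3.png")
E
```

```text
knob top [0.45464173 0.12172253 0.088     ]
[0.45543297 0.23326222 0.084     ]
(np.float64(-55.59406018111158), np.float64(0.04401098189715962))
(np.float64(-3.262693421882502), np.float64(0.04971212468182654))
(np.float64(-3.5661454477373353), np.float64(0.03373209463549087))
```

View pics/a_w3.png

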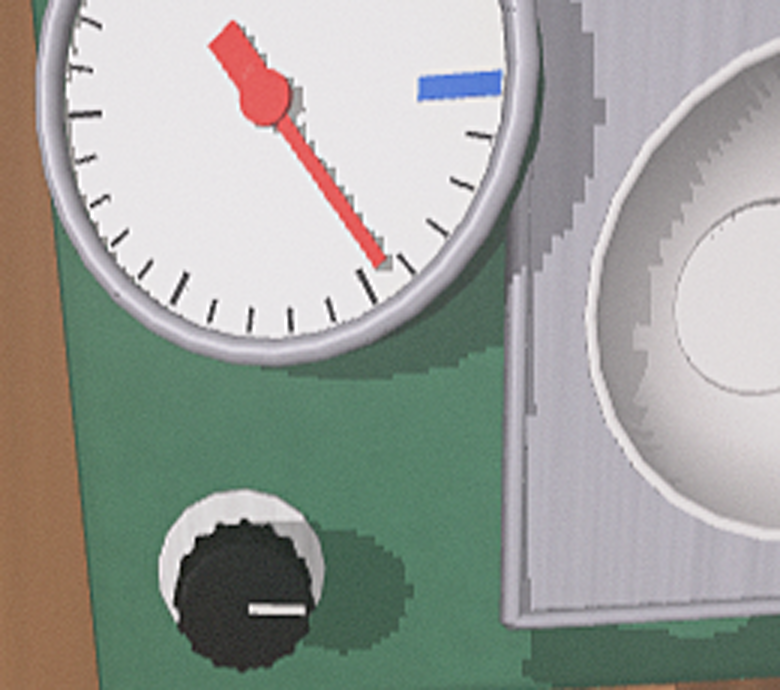

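```bash
python3 see.py b wrist side
python3 - <<'E'
from wd import *
im,c=load("a_wrist"); im,b=load("b_wrist"); _,t=load("a_top")
print("wrist top",back(c,(321.7,200),.088),back(b,(321.7,200),.088), "flange",back(c,(320.3,190.8),.06))
print("top:",back(t,(218.7,248.4),.088),"flange",back(t,(140+411/5,160+441/5),.06))
E
```

```text
2.45 [0.4493 0.116  0.1875] yaw 1.38 j7 -14.6 gap 0.0556 f [ 0.1 -0.6  0.1]
wrist top [0.45374369 0.1193931  0.088     ] [0.45381926 0.11719009 0.088     ] flange [0.45330752 0.11942856 0.06      ]
top: [0.44972246 0.11595833 0.088     ] flange [0.44925725 0.11287827 0.06      ]
```

>>> play_rows --pt "65 0.001 0 -0.015 -0.7" --pt "65 0.001 0 -0.015 -0.7" --pt "65 0.001 0 -0.015 0" --pt "65 0 0 -0.015 0" --pt "65 0 0 -0.01 0" --pt "65 0 0 -0.006 0" --pt "65 0 0 0 0" --pt "65 0 0 0 0" --pt "65 0 0 0 0" --pt "65 0 0 0 0"

```text
time_s: 3.55
eef_pos: [0.457, 0.1052, 0.1128]
tool_rot: [[0.999, -0.024, 0.024], [-0.024, -1.0, -0.013], [0.025, 0.013, -1.0]]
force: [0.0, 0.2, 1.0]
finger_gap: 0.0556
```

```bash
python3 see.py c wrist side
python3 - <<'E'
from wd import *
im,c=load("c_wrist"); o=get_obs()
for z in(.06,.088): 
  for d in((0,0),(.017,0),(0,.017)): print(z,proj(c,[o["eef_pos"][0]+d[0],o["eef_pos"][1]+d[1],z]))
crop(im,220,100,200,200,4,"pics/c_w.png")
im,_=load("c_side"); crop(im,240,130,150,100,5,"pics/c_s.png")
E
```

```text
3.55 [0.457  0.1052 0.1128] yaw -1.35 j7 -21.4 gap 0.0556 f [0.  0.2 1. ]
0.06 [315.49495324 221.94709132]
0.06 [343.31985262 221.07013136]
0.06 [314.72137941 195.03946918]
0.088 [316.33827396 239.76338943]
0.088 [348.36070467 238.72593828]
0.088 [315.46760205 209.1640785 ]
```

View pics/c_w.png

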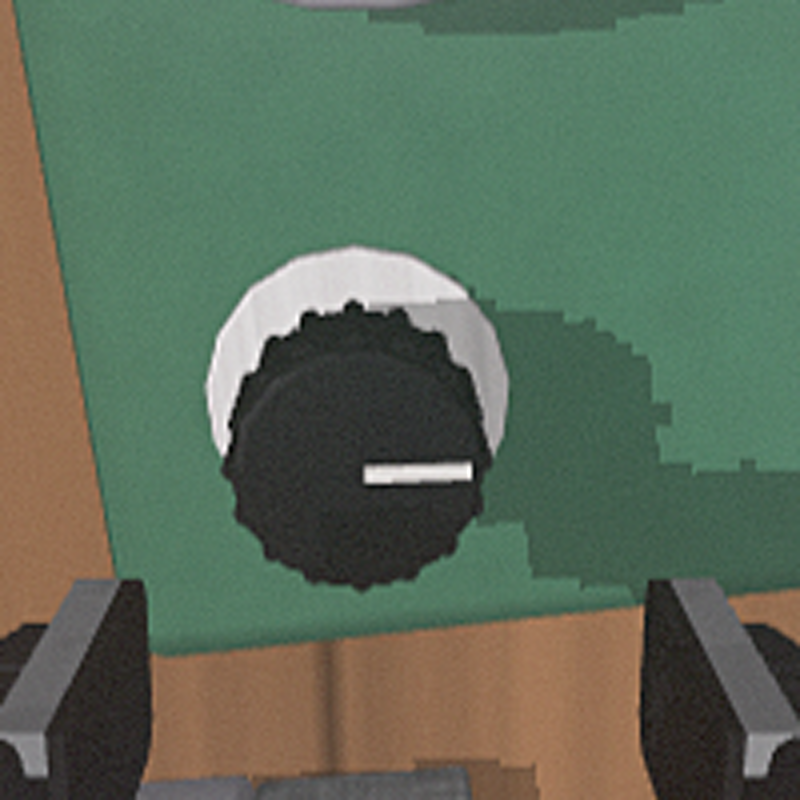

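View pics/c_s.png

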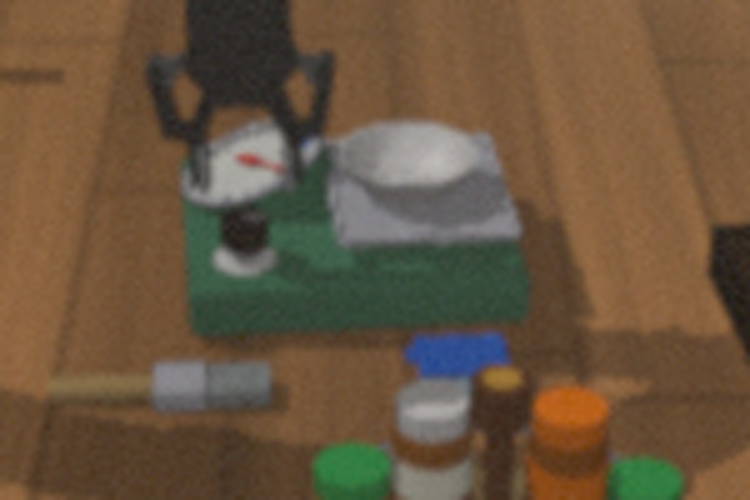

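>>> play_rows --pt "65 -0.001 0.004 0 0" --pt "65 -0.001 0.004 0 0" --pt "65 -0.001 0.003 0 0" --pt "65 0 0 0 0" --pt "65 0 0 0 0" --pt "65 0 0 0 0" --pt "65 0 0 0 0" --pt "65 0 0 0 0" --pt "65 0 0 0 0" --pt "65 0 0 0 0"

```text
time_s: 4.65
eef_pos: [0.4538, 0.1176, 0.1131]
tool_rot: [[0.999, -0.023, 0.025], [-0.023, -1.0, -0.013], [0.025, 0.013, -1.0]]
force: [-0.1, -0.1, 0.5]
finger_gap: 0.0552
```

```bash
python3 see.py d;python3 -c "
from plant import *;o=get_obs();print(o['joint_velocities'],o['tool_rot'].round(3))"
```

```text
4.65 [0.4538 0.1176 0.1131] yaw -1.31 j7 -23.0 gap 0.0552 f [-0.1 -0.1  0.5]
[ 0.11486131 -0.00263036  0.05533001  0.05103446  0.00421857  0.03539536
  0.03030006] [[ 0.999 -0.023  0.025]
 [-0.023 -1.    -0.013]
 [ 0.025  0.013 -1.   ]]
```

>>> play_rows --pt "65 0 0 -0.004 0" --pt "65 0 0 -0.004 0" --pt "65 0 0 -0.004 0" --pt "65 0 0 -0.004 0" --pt "65 0 0 -0.004 0" --pt "65 0 0 0 0" --pt "65 0 0 0 0" --pt "65 0 0 0 0" --pt "65 0 0 0 0" --pt "65 0 0 0 0"

```text
time_s: 5.65
eef_pos: [0.4536, 0.1175, 0.091]
tool_rot: [[0.999, -0.023, 0.024], [-0.023, -1.0, -0.013], [0.024, 0.012, -1.0]]
force: [-0.6, -0.1, 0.1]
finger_gap: 0.0557
```

```bash
python3 see.py e wrist
python3 - <<'E'
from wd import *
im,c=load("e_wrist"); o=get_obs()
for z in(.076,.088): 
  for d in((0,0),(.017,0),(0,.017)): print(z,proj(c,[o["eef_pos"][0]+d[0],o["eef_pos"][1]+d[1],z]))
crop(im,220,100,200,200,4,"pics/e_w.png")
E
```

```text
5.65 [0.4536 0.1175 0.091 ] yaw -1.32 j7 -24.9 gap 0.0557 f [-0.6 -0.1  0.1]
0.076 [316.78571438 247.55255657]
0.076 [350.58643732 246.46598111]
0.076 [315.90173527 215.42367178]
0.088 [317.28942284 258.08061983]
0.088 [353.56579149 256.89538836]
0.088 [316.35416793 223.84679239]
```

View pics/e_w.png

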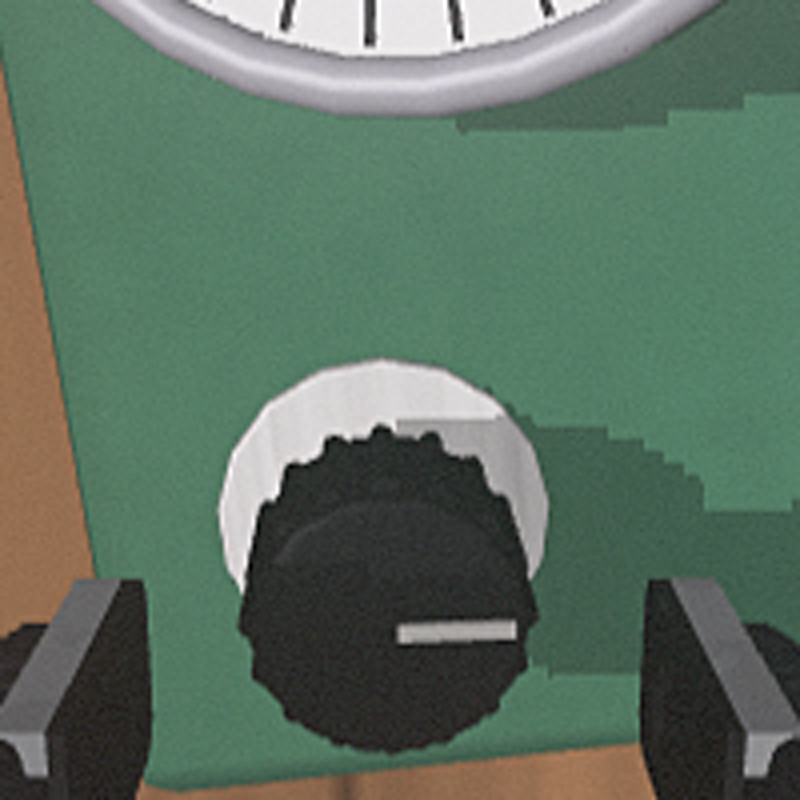

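>>> play_rows --pt "65 0 0.001 -0.0035 0" --pt "65 0 0.001 -0.0035 0" --pt "65 0 0 -0.0035 0" --pt "65 0 0 -0.0035 0" --pt "65 0 0 -0.0035 0" --pt "65 0 0 -0.0035 0" --pt "65 0 0 -0.0035 0" --pt "65 0 0 -0.0035 0" --pt "65 0 0 0 0" --pt "65 0 0 0 0"

```text
time_s: 6.7
eef_pos: [0.4533, 0.1196, 0.0601]
tool_rot: [[0.999, -0.023, 0.023], [-0.023, -1.0, -0.013], [0.024, 0.012, -1.0]]
force: [0.3, -0.9, -0.9]
finger_gap: 0.0558
```

>>> play_rows --pt "30 0 0 0 0" --pt "30 0 0 0 0" --pt "30 0 0 0 0" --pt "30 0 0 0 0" --pt "30 0 0 0 0" --pt "30 0 0 0 0" --pt "30 0 0 0 0" --pt "30 0 0 0 0" --pt "30 0 0 0 0" --pt "30 0 0 0 0" --squeeze 25

```text
time_s: 7.7
eef_pos: [0.4534, 0.1197, 0.0604]
tool_rot: [[0.999, -0.023, 0.024], [-0.023, -1.0, -0.013], [0.024, 0.012, -1.0]]
force: [0.2, 0.7, 0.0]
finger_gap: 0.0334
```

```bash
python3 see.py f wrist side top
```

```text
7.7 [0.4534 0.1197 0.0604] yaw -1.33 j7 -28.1 gap 0.0334 f [0.2 0.7 0. ]
```

View pics/f_wrist.png

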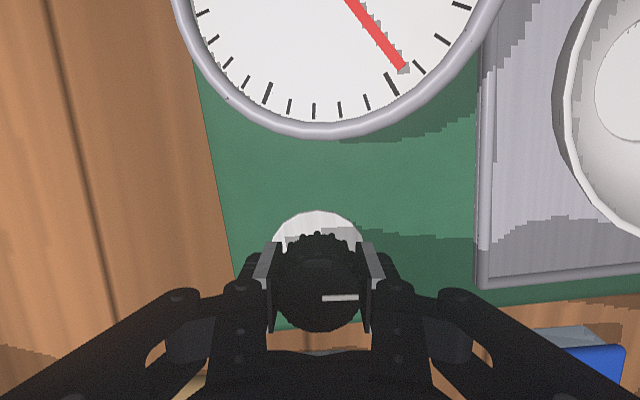

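View pics/f_ts.png

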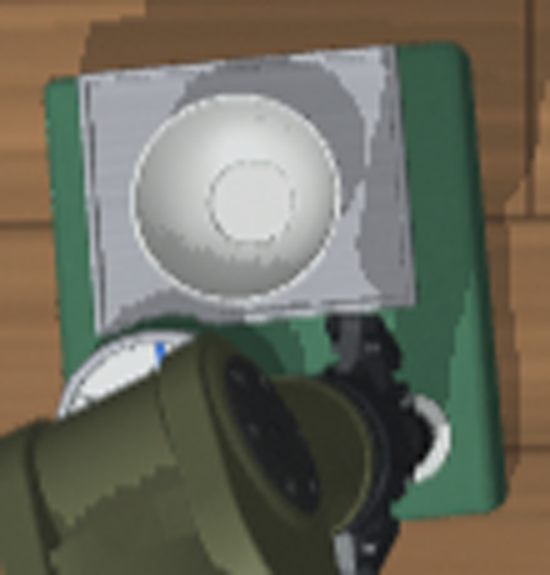

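>>> play_rows --pt "30 0 0 0 -4" --pt "30 0 0 0 -4" --pt "30 0 0 0 -4" --pt "30 0 0 0 -4" --pt "30 0 0 0 -4" --pt "30 0 0 0 -4" --pt "30 0 0 0 -4" --pt "30 0 0 0 -4" --pt "30 0 0 0 -4" --pt "30 0 0 0 0"

```text
time_s: 8.85
eef_pos: [0.4549, 0.1189, 0.0604]
tool_rot: [[0.778, -0.628, 0.014], [-0.627, -0.779, -0.025], [0.026, 0.011, -1.0]]
force: [-1.6, -0.0, -0.8]
finger_gap: 0.0338
```

```bash
python3 see.py g wrist
```

```text
8.85 [0.4549 0.1189 0.0604] yaw -38.85 j7 -65.7 gap 0.0338 f [-1.6 -0.  -0.8]
```

View pics/g_wrist.png

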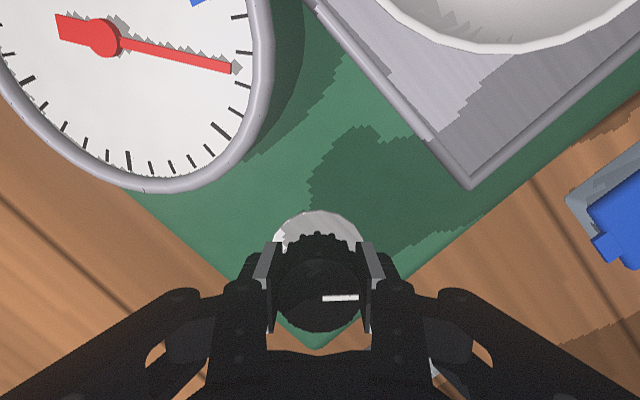

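>>> play_rows --pt "30 0 0 0 -4.5" --pt "30 0 0 0 -4.5" --pt "30 0 0 0 -4.5" --pt "30 0 0 0 -4.5" --pt "30 0 0 0 -4.5" --pt "30 0 0 0 -4.5" --pt "30 0 0 0 -4.5" --pt "30 0 0 0 -4.5" --pt "30 0 0 0 -4.5" --pt "30 0 0 0 0"

```text
time_s: 9.9
eef_pos: [0.4557, 0.1171, 0.0604]
tool_rot: [[0.175, -0.985, -0.006], [-0.984, -0.174, -0.03], [0.028, 0.011, -1.0]]
force: [-0.6, 0.4, 0.2]
finger_gap: 0.0333
```

```bash
python3 see.py g2 wrist top
```

```text
9.9 [0.4557 0.1171 0.0604] yaw -79.94 j7 -105.9 gap 0.0333 f [-0.6  0.4  0.2]
```

View pics/g2_wrist.png

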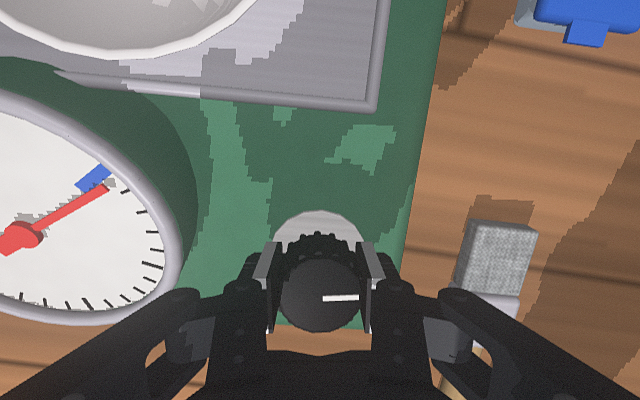

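View pics/g2_ts.png

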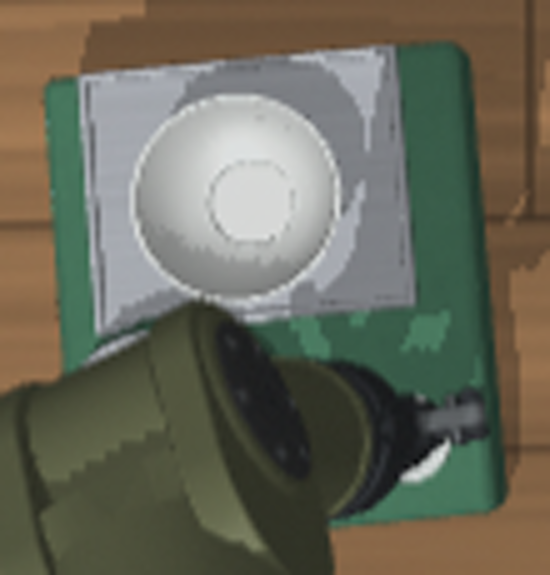

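Run:
```python
from wd import *
im,c=load("g2_wrist"); crop(im,0,130,200,150,4,"pics/g2_z.png")
im,g=load("g_wrist"); crop(im,0,0,280,200,3,"pics/g_z.png")
im,a=load("b_wrist"); crop(im,240,0,200,130,4,"pics/b_z.png")
```

```text
(no output)
```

View pics/g2_z.png

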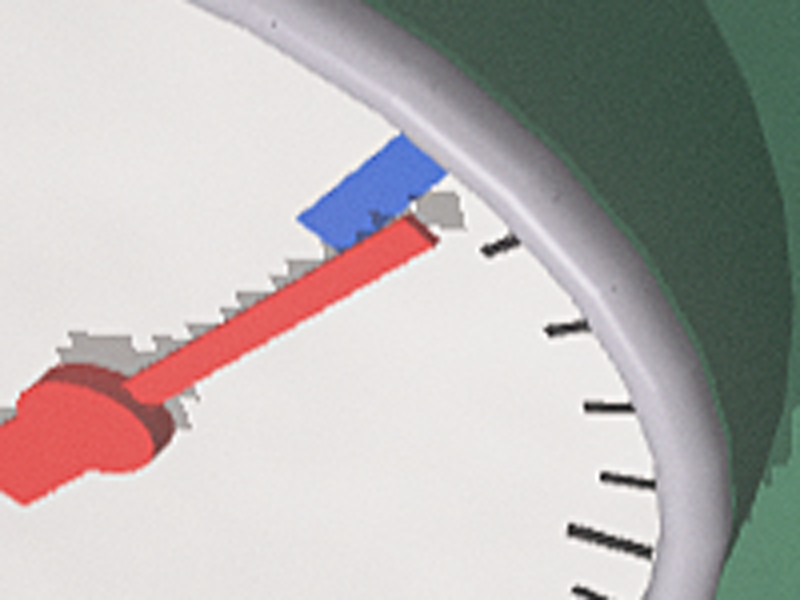

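View pics/b_z.png

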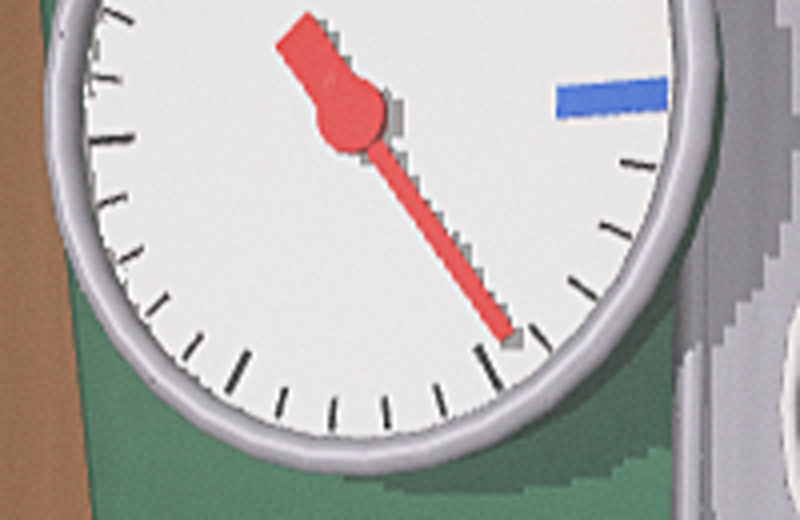

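View pics/g_z.png

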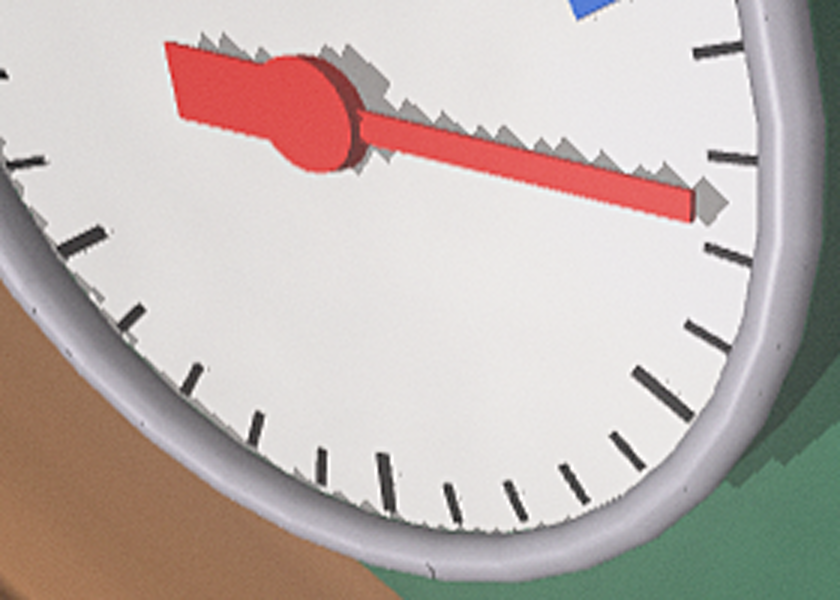

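Run:
```python
from wd import *
def ang(c,uv,p0):
    v=plane(c,uv,p0)-p0; return np.degrees(np.arctan2(v@Y,v@up)).round(2),(np.linalg.norm(v)*1e3).round(1)
for tag,k,off,piv,tip,bl in(("b_wrist",4,(240,0),(352,115),(508,337),[(557,103),(668,93)]),("g2_wrist",4,(0,130),(92,420),(420,228),[(321,233),(425,152)]),("g_wrist",3,(0,0),(318,115),(692,206),[])):
    im,c=load(tag); f=lambda q:(q[0]/k+off[0],q[1]/k+off[1])
    for z in (.080,.084,.088):
        p0=back(c,f(piv),z); pc=p0-.004*n
        print(tag,z,p0.round(4),"tip",ang(c,f(tip),p0),"blue",[ang(c,f(q),pc) for q in bl])
```

```text
b_wrist 0.08 [0.4552 0.2343 0.08  ] tip (np.float64(-55.28), np.float64(45.2)) blue [(np.float64(-2.66), np.float64(33.7)), (np.float64(-2.53), np.float64(51.2))]
b_wrist 0.084 [0.4551 0.2335 0.084 ] tip (np.float64(-55.28), np.float64(44.5)) blue [(np.float64(-2.64), np.float64(33.1)), (np.float64(-2.52), np.float64(50.4))]
b_wrist 0.088 [0.4549 0.2327 0.088 ] tip (np.float64(-55.28), np.float64(43.8)) blue [(np.float64(-2.62), np.float64(32.6)), (np.float64(-2.51), np.float64(49.5))]
g2_wrist 0.08 [0.4581 0.2312 0.08  ] tip (np.float64(-55.24), np.float64(44.8)) blue [(np.float64(-49.91), np.float64(32.8)), (np.float64(-50.06), np.float64(47.7))]
g2_wrist 0.084 [0.4603 0.228  0.084 ] tip (np.float64(-55.24), np.float64(43.3)) blue [(np.float64(-49.92), np.float64(31.6)), (np.float64(-50.07), np.float64(46.0))]
g2_wrist 0.088 [0.4624 0.2248 0.088 ] tip (np.float64(-55.24), np.float64(41.9)) blue [(np.float64(-49.94), np.float64(30.4)), (np.float64(-50.08), np.float64(44.3))]
g_wrist 0.08 [0.4576 0.2323 0.08  ] tip (np.float64(-55.32), np.float64(43.3)) blue []
g_wrist 0.084 [0.4589 0.2304 0.084 ] tip (np.float64(-55.32), np.float64(41.9)) blue []
g_wrist 0.088 [0.4601 0.2285 0.088 ] tip (np.float64(-55.32), np.float64(40.5)) blue []
```

>>> play_rows --pt "30 0 0 0 -2" --pt "30 0 0 0 -2" --pt "30 0 0 0 -2" --pt "30 0 0 0 -1.5" --pt "30 0 0 0 -0.7" --pt "30 0 0 0 0" --pt "30 0 0 0 0" --pt "30 0 0 0 0" --pt "30 0 0 0 0" --pt "30 0 0 0 0"

```text
time_s: 11.0
eef_pos: [0.4557, 0.1168, 0.0605]
tool_rot: [[0.041, -0.999, -0.009], [-0.999, -0.041, -0.029], [0.028, 0.011, -1.0]]
force: [-0.6, -0.8, 0.1]
finger_gap: 0.0332
```

```bash
python3 see.py g3 wrist; python3 -c "
from wd import *
im,c=load('g3_wrist'); crop(im,0,150,200,150,4,'pics/g3_z.png')"
```

```text
11.0 [0.4557 0.1168 0.0605] yaw -87.63 j7 -113.3 gap 0.0332 f [-0.6 -0.8  0.1]
```

View pics/g3_z.png

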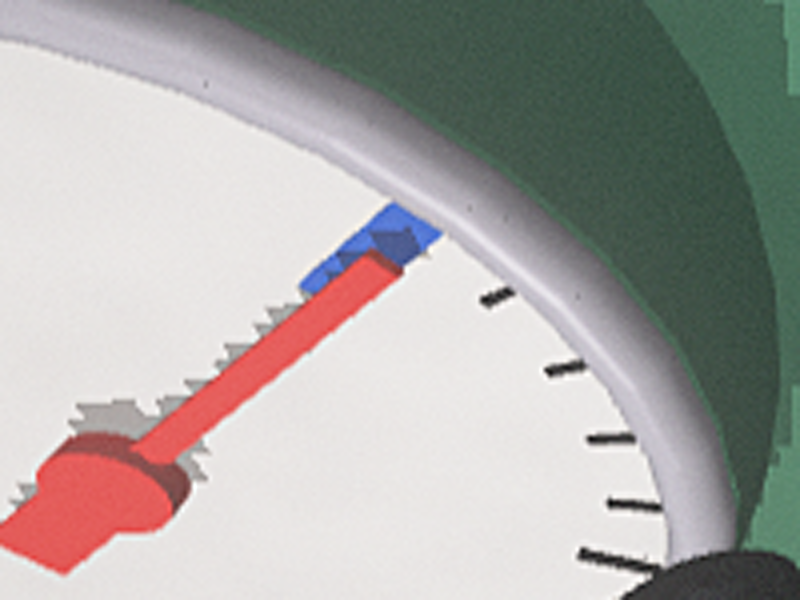

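>>> play_rows --pt "30 0 0 0 -1.0" --pt "30 0 0 0 0" --pt "30 0 0 0 0" --pt "30 0 0 0 0" --pt "30 0 0 0 0" --pt "50 0 0 0 0" --pt "60 0 0 0 0" --pt "65 0 0 0 0" --pt "65 0 0 0 0" --pt "65 0 0 0 0"

```text
time_s: 12.05
eef_pos: [0.456, 0.1172, 0.0607]
tool_rot: [[0.024, -1.0, -0.009], [-0.999, -0.023, -0.029], [0.029, 0.01, -1.0]]
force: [-0.5, -0.6, 1.1]
finger_gap: 0.0554
```

```bash
python3 see.py g4
```

```text
12.05 [0.456  0.1172 0.0607] yaw -88.64 j7 -114.3 gap 0.0554 f [-0.5 -0.6  1.1]
```

>>> play_rows --pt "65 0 0 0.005 0" --pt "65 0 0 0.01 0" --pt "65 0 0 0.015 0" --pt "65 0 0 0.015 0" --pt "65 0 0 0.02 0" --pt "65 0 0 0.02 0" --pt "65 0 0 0.02 0" --pt "65 0 0.02 0.02 0" --pt "65 0 0.02 0.01 0" --pt "65 0 0 0 0"

```text
time_s: 13.05
eef_pos: [0.4559, 0.1588, 0.2082]
tool_rot: [[0.024, -1.0, -0.003], [-0.999, -0.023, -0.028], [0.028, 0.004, -1.0]]
force: [0.3, 0.6, 0.7]
finger_gap: 0.0556
```

```bash
python3 see.py h wrist top
```

```text
13.05 [0.4559 0.1588 0.2082] yaw -88.65 j7 -112.7 gap 0.0556 f [0.3 0.6 0.7]
```

View pics/h_wrist.png

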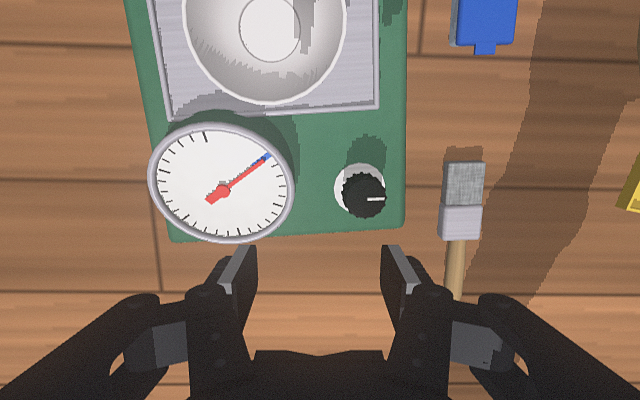

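```bash
python3 -c "
from wd import *
im,c=load('h_wrist'); crop(im,145,115,155,130,5,'pics/h_z.png')"
```

```text
(no output)
```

View pics/h_z.png

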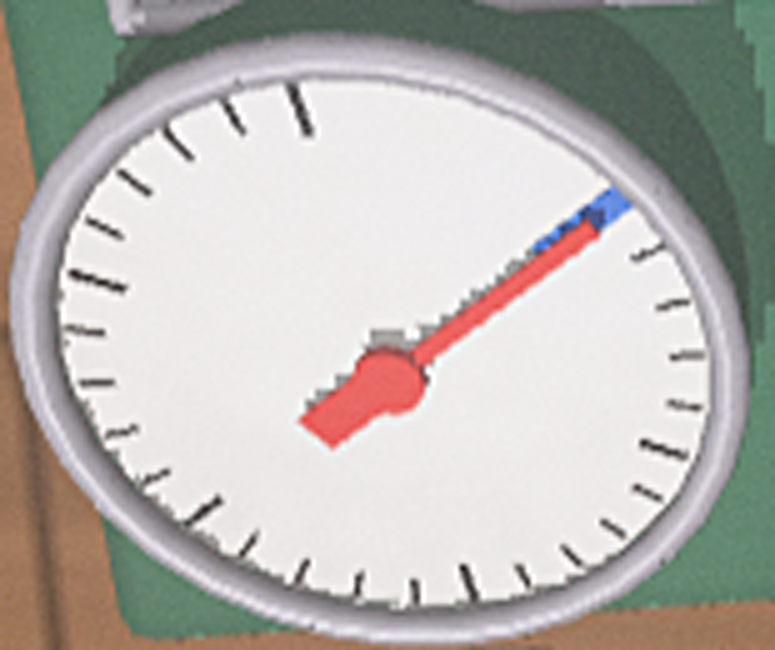

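Run:
```python
from wd import *
im,c=load("h_wrist"); f=lambda q:(q[0]/5+145,q[1]/5+115)
def ang(uv,p0):
    v=plane(c,f(uv),p0)-p0; return np.degrees(np.arctan2(v@Y,v@up)).round(2)
p0=back(c,f((389,381)),.083);pc=p0-.004*n
print(ang((592,228),p0),ang((620,199),pc),[ang(q,p0) for q in((317,434),)])
```

```text
-54.96 -55.4 [np.float64(124.45)]
```

>>> play_rows --pt "65 0.005 -0.015 0.01 0" --pt "65 0.01 -0.03 0.01 0" --pt "65 0.015 -0.04 0.01 0" --pt "65 0.015 -0.04 0 0" --pt "65 0.015 -0.04 0 0" --pt "65 0.015 -0.04 0 0" --pt "65 0.015 -0.04 0 0" --pt "65 0.015 -0.04 0 0" --pt "65 0.015 -0.04 0 0" --pt "65 0.01 -0.03 0 0"

```text
time_s: 14.15
eef_pos: [0.5764, -0.2229, 0.2275]
tool_rot: [[0.02, -0.999, -0.026], [-0.999, -0.019, -0.036], [0.035, 0.026, -0.999]]
force: [-0.1, 0.2, -0.0]
finger_gap: 0.0555
```

>>> play_rows --pt "65 0.01 -0.01 0.002 0" --pt "65 0.01 -0.005 0.002 0" --pt "65 0.01 -0.003 0.002 0" --pt "65 0.005 0 0 0" --pt "65 0.003 0 0 0" --pt "65 0 0 0 0" --pt "65 0 0 0 0" --pt "65 0 0 0 0" --pt "65 0 0 0 0" --pt "65 0 0 0 0"

```text
time_s: 15.15
eef_pos: [0.6048, -0.2569, 0.2236]
tool_rot: [[0.002, -0.999, -0.046], [-0.999, -0.001, -0.036], [0.035, 0.046, -0.998]]
force: [0.4, 0.1, -0.5]
finger_gap: 0.0556
```

```bash
python3 see.py i wrist side
```

```text
15.15 [ 0.6048 -0.2569  0.2236] yaw -89.86 j7 -77.1 gap 0.0556 f [ 0.4  0.1 -0.5]
```

View pics/i_wrist.png

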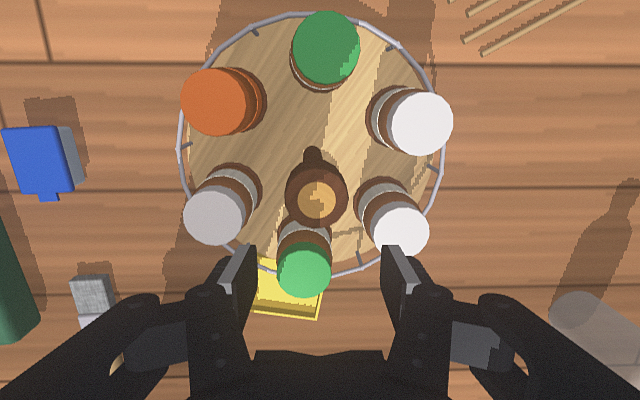

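Run:
```python
from wd import *
im,c=load("i_wrist")
print(back(c,(318,199),.179), proj(c,[.6165,-.2567,.179]))
im,s=load("i_side"); crop(im,260,140,150,120,5,"pics/i_s.png"); print(proj(s,[.6165,-.2567,.179]))
```

```text
[ 0.62079769 -0.25784441  0.179     ] [316.0030817  206.14003813]
[339.53034626 205.44990217]
```

View pics/i_s.png

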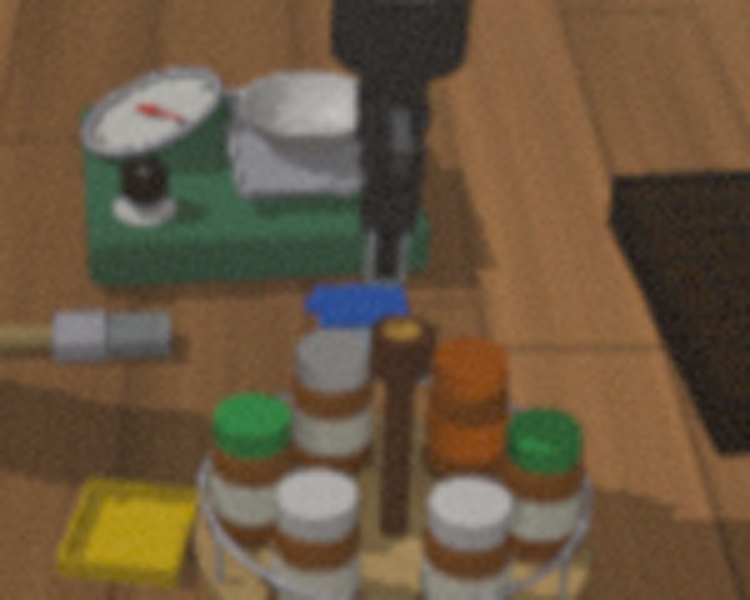

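>>> play_rows --pt "65 0.003 0 0 0" --pt "65 0.004 0 -0.004 0" --pt "65 0.004 0 -0.004 0" --pt "65 0.003 0 -0.004 0" --pt "65 0 0 -0.004 0" --pt "65 0 0 -0.004 0" --pt "65 0 0 -0.004 0" --pt "65 0 0 0 0" --pt "65 0 0 0 0" --pt "65 0 0 0 0"

```text
time_s: 16.25
eef_pos: [0.6199, -0.2566, 0.1966]
tool_rot: [[0.003, -0.999, -0.047], [-0.999, -0.001, -0.035], [0.035, 0.047, -0.998]]
force: [0.7, -0.4, -0.1]
finger_gap: 0.0556
```

```bash
python3 see.py j wrist
python3 - <<'E'
from wd import *
im,c=load("j_wrist"); o=get_obs(); e=o["eef_pos"]
for d in((0,0),(.017,0),(0,.017)): print(proj(c,[e[0]+d[0],e[1]+d[1],.179]))
crop(im,220,130,200,180,4,"pics/j_w.png")
E
```

```text
16.25 [ 0.6199 -0.2566  0.1966] yaw -89.84 j7 -78.1 gap 0.0556 f [ 0.7 -0.4 -0.1]
[317.89525983 244.95952171]
[317.9355068  213.61065539]
[284.41496552 245.41038166]
```

View pics/j_w.png

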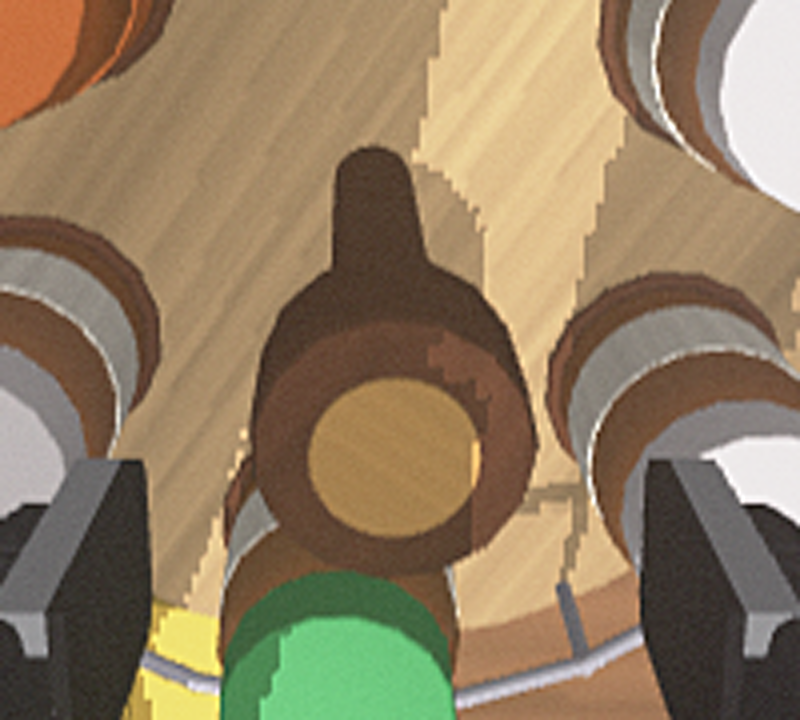

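>>> play_rows --pt "65 -0.001 0 -0.005 0" --pt "65 0 0 -0.0055 0" --pt "65 0 0 -0.0055 0" --pt "65 0 0 -0.0055 0" --pt "65 0 0 -0.0055 0" --pt "65 0 0 -0.0055 0" --pt "65 0 0 -0.0055 0" --pt "65 0 0 -0.004 0" --pt "65 0 0 0 0" --pt "65 0 0 0 0"

```text
time_s: 17.3
eef_pos: [0.6185, -0.2566, 0.1505]
tool_rot: [[0.003, -0.999, -0.047], [-0.999, -0.001, -0.035], [0.035, 0.047, -0.998]]
force: [-0.1, 0.2, -0.6]
finger_gap: 0.0557
```

>>> play_rows --pt "30 0 0 0 0" --pt "30 0 0 0 0" --pt "30 0 0 0 0" --pt "30 0 0 0 0" --pt "30 0 0 0 0" --pt "30 0 0 0 0" --pt "30 0 0 0 0" --pt "30 0 0 0 0" --pt "30 0 0 0 0" --pt "30 0 0 0 0" --squeeze 35

```text
time_s: 18.3
eef_pos: [0.6186, -0.2577, 0.1512]
tool_rot: [[0.001, -0.999, -0.046], [-0.999, 0.0, -0.035], [0.035, 0.046, -0.998]]
force: [0.6, -0.3, -1.1]
finger_gap: 0.0373
```

```bash
python3 see.py k wrist top
```

```text
18.3 [ 0.6186 -0.2577  0.1512] yaw -89.93 j7 -78.7 gap 0.0373 f [ 0.6 -0.3 -1.1]
```

View pics/k_wrist.png

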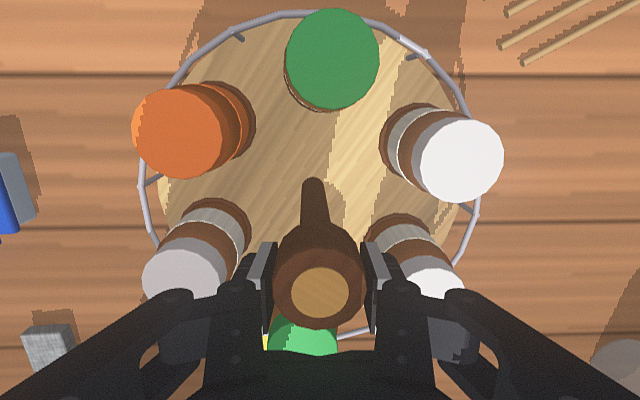

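View pics/k_top.png

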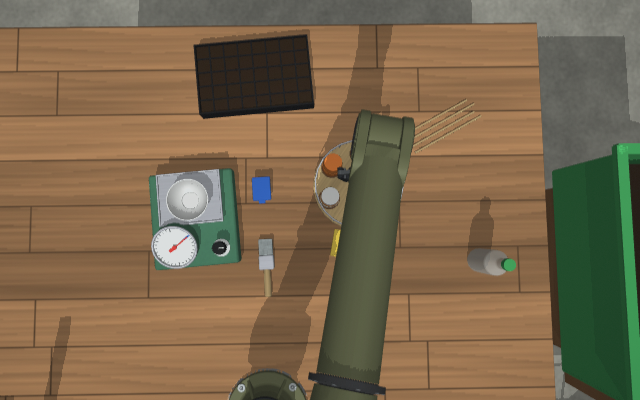

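>>> play_rows --pt "30 0 0 0 0.7" --pt "30 0 0 0 1.4" --pt "30 0 0 0 2" --pt "30 0 0 0 2.5" --pt "30 0 0 0 2.5" --pt "30 0 0 0 2.5" --pt "30 0 0 0 2.5" --pt "30 0 0 0 2.5" --pt "30 0 0 0 2.5" --pt "30 0 0 0 2.5"

```text
time_s: 19.4
eef_pos: [0.6189, -0.258, 0.1512]
tool_rot: [[0.391, -0.92, -0.028], [-0.919, -0.39, -0.051], [0.036, 0.045, -0.998]]
force: [0.6, -0.7, -0.5]
finger_gap: 0.0369
```

>>> play_rows --pt "30 0 0 0 2.5" --pt "30 0 0 0 2.5" --pt "30 0 0 0 2.5" --pt "30 0 0 0 2.5" --pt "30 0 0 0 2.5" --pt "30 0 0 0 2.5" --pt "30 0 0 0 2.5" --pt "30 0 0 0 2.5" --pt "30 0 0 0 2.5" --pt "30 0 0 0 2.5"

```text
time_s: 20.4
eef_pos: [0.6194, -0.2581, 0.1513]
tool_rot: [[0.763, -0.646, -0.001], [-0.645, -0.762, -0.058], [0.036, 0.045, -0.998]]
force: [1.0, -1.4, -1.6]
finger_gap: 0.0375
```

```bash
python3 see.py l wrist
```

```text
20.4 [ 0.6194 -0.2581  0.1513] yaw -40.23 j7 -32.0 gap 0.0375 f [ 1.  -1.4 -1.6]
```

View pics/l_wrist.png

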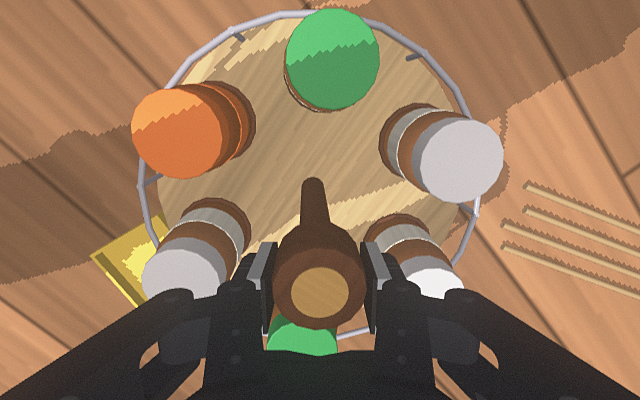

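>>> play_rows --pt "30 0 0 0 2.5" --pt "30 0 0 0 2.5" --pt "30 0 0 0 2.5" --pt "30 0 0 0 2.5" --pt "30 0 0 0 2.5" --pt "30 0 0 0 2.5" --pt "30 0 0 0 2.5" --pt "30 0 0 0 2.5" --pt "30 0 0 0 2.5" --pt "30 0 0 0 2.5"

```text
time_s: 21.45
eef_pos: [0.6199, -0.2581, 0.1512]
tool_rot: [[0.969, -0.244, 0.025], [-0.243, -0.969, -0.054], [0.037, 0.047, -0.998]]
force: [1.2, -1.4, -2.0]
finger_gap: 0.037
```

>>> play_rows --pt "30 0 0 0 2.5" --pt "30 0 0 0 2.5" --pt "30 0 0 0 2.5" --pt "30 0 0 0 2.5" --pt "30 0 0 0 2.5" --pt "30 0 0 0 2.5" --pt "30 0 0 0 2.5" --pt "30 0 0 0 2.5" --pt "30 0 0 0 2.5" --pt "30 0 0 0 2.5"

```text
time_s: 22.45
eef_pos: [0.6203, -0.2579, 0.1513]
tool_rot: [[0.977, 0.209, 0.046], [0.211, -0.977, -0.041], [0.037, 0.05, -0.998]]
force: [0.8, -0.3, -1.9]
finger_gap: 0.0369
```

>>> play_rows --pt "30 0 0 0 2.5" --pt "30 0 0 0 2.5" --pt "30 0 0 0 2" --pt "30 0 0 0 1.5" --pt "30 0 0 0 1.2" --pt "30 0 0 0 1" --pt "30 0 0 0 0.5" --pt "30 0 0 0 0" --pt "30 0 0 0 0" --pt "30 0 0 0 0"

```text
time_s: 23.45
eef_pos: [0.6204, -0.2577, 0.1513]
tool_rot: [[0.913, 0.405, 0.053], [0.407, -0.913, -0.033], [0.036, 0.052, -0.998]]
force: [1.0, -0.4, -0.7]
finger_gap: 0.0373
```

```bash
python3 see.py m wrist top side; python3 -c "
from wd import *
im,c=load('m_side'); crop(im,230,130,160,160,4,'pics/m_s.png')
im,c=load('m_top'); crop(im,290,130,120,140,4,'pics/m_t.png')"
```

```text
23.45 [ 0.6204 -0.2577  0.1513] yaw 24.05 j7 30.3 gap 0.0373 f [ 1.  -0.4 -0.7]
```

View pics/m_wrist.png

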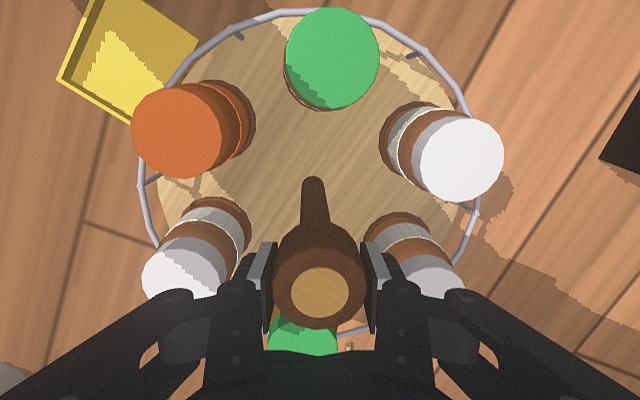

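View pics/m_t.png

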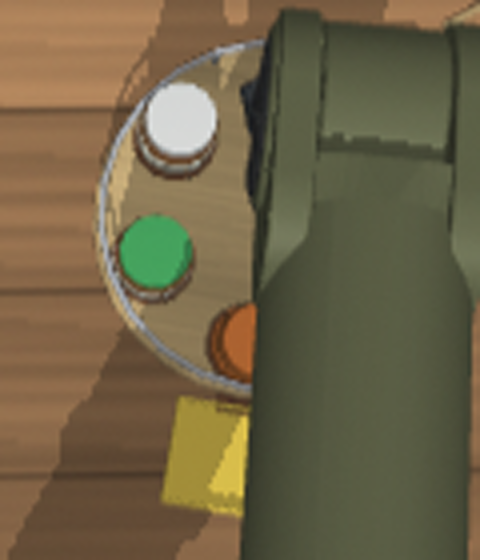

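View pics/m_s.png

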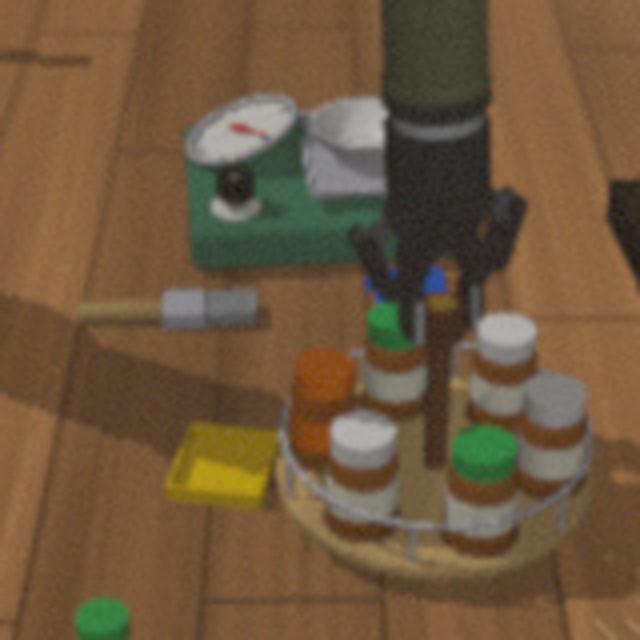

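Run:
```python
from wd import *
_,t=load("m_top");_,s=load("m_side");_,w=load("m_wrist")
C=np.array([.6173,-.2567])
for q in((155,251),(180,120)):
    p=back(t,(q[0]/4+290,q[1]/4+130),.113)[:2]-C; print("top",np.degrees(np.arctan2(p[1],p[0])),np.linalg.norm(p))
L=[(323,366,"or"),(363,430,"w"),(485,448,"g"),(555,390,"w"),(507,327,"w")]
P=[back(s,(x/4+230,y/4+130),.113)[:2] for x,y,_ in L]
for p in P: d=p-C; print("side",p.round(4),np.degrees(np.arctan2(d[1],d[0])).round(1),np.linalg.norm(d).round(4))
Q=[(177,131),(332,60),(462,160)]
for u in Q:
    p=back(w,u,.113)[:2]; print("wrist",p.round(4),[np.degrees(np.arctan2(*(p-c)[::-1])).round(2) for c in (C,np.array([.6195,-.258]))])
# tray inner visible corners: far top-left (90,0)?, right (199,43)
for u in((199,43),(57,80)): print(back(w,u,.014).round(4))
```

```text
top 108.20419388059993 0.08831194777849888
top 49.07120321957069 0.08784984238532058
side [ 0.5323 -0.243 ] 170.9 0.0861
side [ 0.5604 -0.3244] -130.1 0.0884
side [ 0.6464 -0.3465] -72.0 0.0944
side [ 0.7049 -0.276 ] -12.4 0.0897
side [ 0.6775 -0.1902] 47.8 0.0897
wrist [ 0.5342 -0.2365] [np.float64(166.33), np.float64(165.85)]
wrist [ 0.5923 -0.1738] [np.float64(106.76), np.float64(107.88)]
wrist [ 0.6772 -0.1904] [np.float64(47.91), np.float64(49.52)]
[ 0.5013 -0.1935  0.014 ]
[ 0.4128 -0.2611  0.014 ]
```

>>> play_rows --pt "30 0 0 0 0.7" --pt "30 0 0 0 0.7" --pt "30 0 0 0 0" --pt "30 0 0 0 0" --pt "30 0 0 0 0" --pt "30 0 0 0 0" --pt "30 0 0 0 0" --pt "30 0 0 0 0" --pt "30 0 0 0 0" --pt "30 0 0 0 0"

```text
time_s: 24.6
eef_pos: [0.6204, -0.2577, 0.1513]
tool_rot: [[0.901, 0.43, 0.054], [0.431, -0.902, -0.031], [0.036, 0.052, -0.998]]
force: [0.5, 0.2, -0.7]
finger_gap: 0.0371
```

```bash
python3 see.py n wrist top side
python3 - <<'E'
from wd import *
im,_=load("n_top"); crop(im,290,130,100,140,5,"pics/n_t.png"); crop(im,140,160,110,115,5,"pics/n_ts.png")
E
```

```text
24.6 [ 0.6204 -0.2577  0.1513] yaw 25.58 j7 31.8 gap 0.0371 f [ 0.5  0.2 -0.7]
```

View pics/n_t.png

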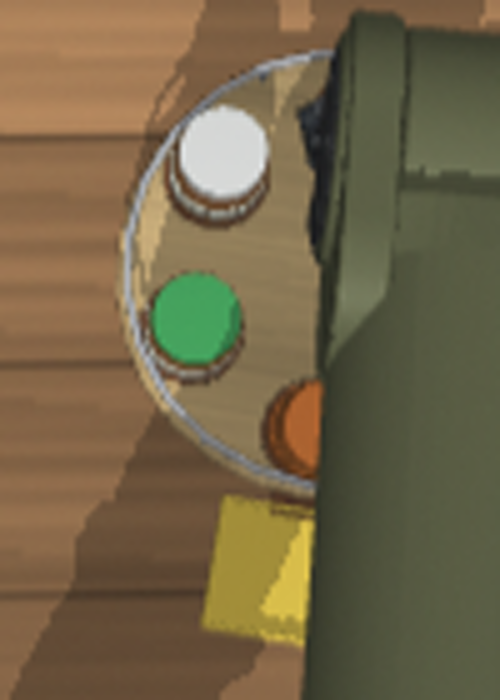

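View pics/n_ts.png

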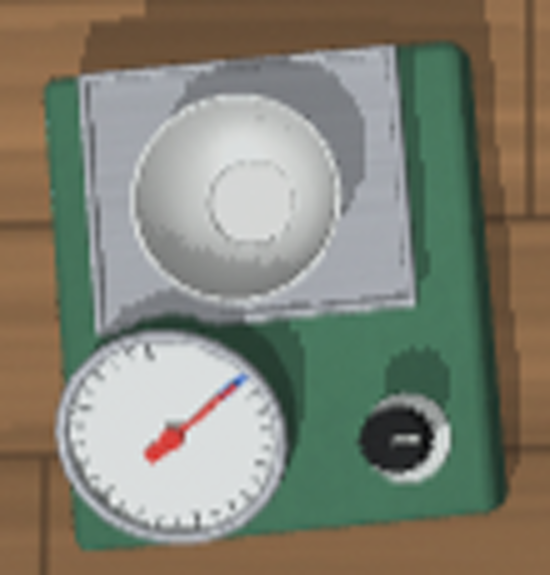

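View pics/n_wrist.png

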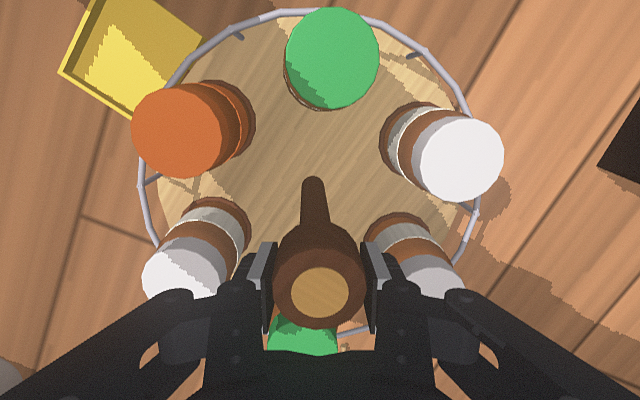

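Run:
```python
from wd import *
_,t=load("n_top"); C=np.array([.6173,-.2567])
for q in((196,318),(223,151)):
    p=back(t,(q[0]/5+290,q[1]/5+130),.113)[:2]-C; print(np.degrees(np.arctan2(p[1],p[0])),np.linalg.norm(p))
_,w=load("n_wrist")
# post foot & tray in wrist: where front bearing line lies; predicted jar lid vs seen
for a in(168,169.8,171.5):
    d=np.array([np.cos(np.radians(a)),np.sin(np.radians(a))]); 
    print(a,proj(w,[*(np.array([.6200,-.2573])+.088*d),.113]).round(1))
```

```text
109.80573751408828 0.08796746539107808
49.766949824163426 0.08831188867718466
168 [177.4 131.5]
169.8 [174.7 135.9]
171.5 [172.3 140.2]
```

Run:
```python
from wd import *
from scipy.optimize import least_squares
K,R,t=load("n_wrist")[1]
C=np.array([.6173,-.2567])
jar=lambda a:[*(C+.088*np.array([np.cos(np.radians(a)),np.sin(np.radians(a))])),.113]
jp=np.array([(176.5,130.5),(332,58.5),(462,160)]); tr=np.array([[.4972,-.1929,.014],[.4828,-.2761,.014],[.4085,-.2627,.014]])
# tray corners seen: (203,42)= one corner, (57,70)= another, near (130,118)
top=[*C,.179]; topp=np.array([320,292.])
def res(x):
    dR=cv2.Rodrigues(x[:3])[0]; c=(K,dR@R,dR@t+x[3:6])
    r=[proj(c,jar(x[6]-60*i))-jp[i] for i in range(3)]+[proj(c,top)-topp]
    r+=[proj(c,[.4972,-.1929,.014])-np.array([203,41]),proj(c,[.4085,-.2627,.014])-np.array([58,72])] if 0 else []
    r+=[proj(c,tr[i])-q for i,q in trp]
    return np.concatenate([np.concatenate(r)/1.5,x[:3]/.01,x[3:6]/.003])
c=(K,R,t); print([proj(c,q+np.array([.003,-.0006,0])).round(0) for q in [*tr,np.array([.4242,-.1791,.014])]])
trp=[(0,np.array([203,41])),(2,np.array([58,72]))]
trp=[(2-2*0,np.array([58,72]))] if 0 else trp
s=min((least_squares(res,[0]*6+[a]) for a in(168,)),key=lambda s:s.cost); print(s.x.round(4),s.cost,s.fun[:12].round(1))
```

```text
[array([201.,  39.]), array([149., 134.]), array([56., 75.]), array([106., -32.])]
[-5.40000e-03  1.50000e-03  3.30000e-03  2.00000e-03 -6.00000e-04
  1.30000e-03  1.69762e+02] 6.462954229914666 [-0.3  1.8  0.7 -0.3  0.6  1.  -0.6 -1.3 -0.4 -1.9 -0.1  0.9]
```

```bash
python3 -c "
from plant import *
print(sign_off());o=get_obs();print(o['time_s'],o['finger_gap'])"
```

```text
the job is handed in; nothing more can be done
None
the job is handed in; nothing more can be done
```

I turned the scale's zero knob about 87° clockwise and let go of it. Then I gripped the wooden knob and turned the carousel about 115.5° anticlockwise, gently. I handed in at about 24.8 s with the gripper still closed on the wooden knob (gap 37 mm).

- **Scale:** after release, the blue mark was within about 0.5° of the red pointer. The last top view still shows it under the pointer, with the dish still on the pan.
- **Carousel:** the top view puts the orange-lidded jar at a bearing of 169.8°, and the tray's bearing came out between 169.5° and 170.0°. A fit to the wrist picture gave 169.8° too.
- **Disagreements:** read straight from its calibration, the wrist camera put the jar about 2° (2–3 mm) short. The fit reached 169.8° only by shifting that calibration by about 2 mm and 0.4°, using tray positions measured from the top view. Before the last 1.5° of turning, single jars in the side view gave bearings up to about 2.5° either side of the others, averaging close to the top view's.
- **Other things:** the arm did not touch the other things on the bench, as far as the pictures show. Measured forces stayed around 2 N. The tool had picked up a tilt of about 3.5° by the end, which did not affect the grip.

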